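Pack the bench cooler and check its air temperature

TASK

Set the two loose specimen jars nearest the cooler (one white lid, one orange lid) upright on the floor of the cooler's open bay, beside the big jar already in there; set them down, do not drop them. Then draw the stem thermometer out of its stand and lower it upright down the middle of the black guide collar in the cooler's clear cover until the black line round its stem is level with the collar's top edge; it reads the cold air, so it must never touch the cooler. Finish still holding it there, still and centred, and leave the tally counter, the petri dish and the slide mailer where they are.

Things in the scene. Friction and masses are not known exactly. Their poses are not given: they have to be found in the camera images.
- cooler: Bench cooler, does not move: low blue box, 155 (x) by 195 mm (y). Origin: centre of its underside, on the bench, z up. Open bay: inner x -67 to -1, y -87 to +87 mm, floor at z = 24 mm, walls up to z = 58 mm (jar lids stand above them). Its other half (inner x 7 to 67 mm, floor at z = 24 mm) has a fixed clear cover, top at z = 58 mm, with a black guide collar up to z = 80 mm at x = 36, y = 0.
- collar_top (a point): Centre of the upper mouth of the black guide collar, 80 mm above the bench. Collar: outer diameter 28 mm (flange of 43 mm round its foot, 2 mm above the cover), bore 16 mm, straight, vertical, 29 mm long, open below to the air space, whose floor is 56 mm below this point. The axes are the cooler's.
- jar_large: Big specimen jar with white screw lid, 62 mm across the lid, 56 mm body, 72 mm tall, 0.12 kg; it already stands in the bay at the bay's +y end. Origin: centre of its underside, z up.
- jar_white: Specimen jar with white screw lid, loose on the bench within 30 cm of the cooler (not the white-lidded jars farther off beyond the timer and by the pen): lid 53 mm in diameter and 14 mm high (from 48 to 62 mm), body 47 mm in diameter, 62 mm tall, about 0.09 kg. Origin: centre of its underside, z up. Can be gripped across the lid in any direction.
- jar_orange: Specimen jar with orange screw lid, loose on the bench: lid 46 mm in diameter and 14 mm high (from 42 to 56 mm), body 40 mm in diameter, 56 mm tall, about 0.07 kg. Origin: centre of its underside, z up. Can be gripped across the lid in any direction.
- thermometer: Digital stem thermometer, loose, 0.06 kg, upright in its stand, tip down. Origin: the tip (3 mm above the bench at the start), z up the stem. Steel stem of 6 mm diameter up to z = 92 mm, then a white flat-sided body, 16 (x) by 24 mm (y), up to z = 172 mm, display on its -x face; grip it across the 24 mm (its y). A thin black line runs round the stem 44 mm above the tip.
- thermometer_line (a point): Point on the stem's axis at the black line, 44 mm above the tip.
- thermometer_tip (a point): The tip of the thermometer's stem.
- thermometer_stand: Thermometer stand, does not move: dark round foot, 67 mm diameter, 12 mm high, with a grey upright sleeve, 22 mm diameter, up to z = 95 mm, bore 10 mm. The thermometer's body rests on the sleeve's top, its stem down the bore; draw it straight up by 95 mm to free it. Origin: centre of the foot on the bench, z up.
- tally: Hand tally counter, grey, 45 x 52 x 26 mm, loose bystander. Origin: centre of its underside.
- dish: Petri dish with lid, cream, 55 mm diameter, 14 mm high, loose bystander. Origin: centre of its underside.
- mailer: White slide mailer lying flat, 90 x 35 x 16 mm, loose bystander. Origin: centre of its underside.
Mind the look-alikes: they are no part of the job. Leave any green or purple look-alike of the jar_white alone.

How it is judged (in metres and radians):
On the way, in this order (a step that is already met when the one before it is completed fails the run):
1. both jars stand released on the bay floor beside the big one, the thermometer still in its stand (x of jar_large in the frame of cooler between -0.043 and -0.025 m and y of jar_large in the frame of cooler between -0.063 and 0.063 m and z of jar_large in the frame of cooler between 0.021 and 0.027 m and angle between each of jar_large, jar_white, jar_orange's own z axis and vertical below 0.08 rad and x of jar_white in the frame of cooler between -0.0475 and -0.0205 m and y of jar_white in the frame of cooler between -0.0675 and 0.0675 m and z of jar_white in the frame of cooler between 0.021 and 0.027 m and x of jar_orange in the frame of cooler between -0.051 and -0.017 m and y of jar_orange in the frame of cooler between -0.071 and 0.071 m and z of jar_orange in the frame of cooler between 0.021 and 0.027 m and contact force between the fingers and jar_large below 0.1 N and contact force between the fingers and jar_white below 0.1 N and contact force between the fingers and jar_orange below 0.1 N and linear speed of each of jar_large, jar_white, jar_orange below 0.03 m/s and horizontal distance between thermometer and thermometer_stand below 0.012 m and height (world z) of thermometer below 0.02 m), for 0.2 s.
2. the thermometer has been drawn up out of its stand, the jars still packed (x of jar_large in the frame of cooler between -0.043 and -0.025 m and y of jar_large in the frame of cooler between -0.063 and 0.063 m and z of jar_large in the frame of cooler between 0.021 and 0.027 m and angle between each of jar_large, jar_white, jar_orange's own z axis and vertical below 0.08 rad and x of jar_white in the frame of cooler between -0.0475 and -0.0205 m and y of jar_white in the frame of cooler between -0.0675 and 0.0675 m and z of jar_white in the frame of cooler between 0.021 and 0.027 m and x of jar_orange in the frame of cooler between -0.051 and -0.017 m and y of jar_orange in the frame of cooler between -0.071 and 0.071 m and z of jar_orange in the frame of cooler between 0.021 and 0.027 m and height (world z) of thermometer above 0.096 m and contact force between the fingers and thermometer above 0.5 N), for 0.1 s.
At the end, for the whole second after the job is handed in: All three jars stand upright and released on the bay floor. The fingers hold the thermometer still, clear of the cooler, upright within 0.07 rad; its line is within 6 mm of the height of the collar's top and 3.5 mm of the collar's axis, its tip within 6 mm of that axis (x of jar_large in the frame of cooler between -0.043 and -0.025 m and y of jar_large in the frame of cooler between -0.063 and 0.063 m and z of jar_large in the frame of cooler between 0.021 and 0.027 m and angle between each of jar_large, jar_white, jar_orange's own z axis and vertical below 0.08 rad and x of jar_white in the frame of cooler between -0.0475 and -0.0205 m and y of jar_white in the frame of cooler between -0.0675 and 0.0675 m and z of jar_white in the frame of cooler between 0.021 and 0.027 m and x of jar_orange in the frame of cooler between -0.051 and -0.017 m and y of jar_orange in the frame of cooler between -0.071 and 0.071 m and z of jar_orange in the frame of cooler between 0.021 and 0.027 m and contact force between the fingers and jar_large below 0.1 N and contact force between the fingers and jar_white below 0.1 N and contact force between the fingers and jar_orange below 0.1 N and z of thermometer_line in the frame of collar_top between -0.006 and 0.006 m and horizontal distance between thermometer_line and collar_top below 0.0035 m and horizontal distance between thermometer_tip and collar_top below 0.006 m and angle between thermometer's own z axis and vertical below 0.07 rad and linear speed of thermometer below 0.02 m/s and contact force between the fingers and thermometer above 0.5 N and contact force between thermometer and cooler below 0.1 N); the arm keeps its last pose, push and grip.
It fails at once if the thermometer touches the cooler (contact force between thermometer and cooler above 0.3 N).
It fails at once if a jar is dropped ((contact force between anything else and jar_white below 0.05 N and linear speed of jar_white above 0.5 m/s) or (contact force between anything else and jar_orange below 0.05 N and linear speed of jar_orange above 0.5 m/s)).
It fails at once if a jar is knocked over (angle between any of jar_large, jar_white, jar_orange's own z axis and vertical above 0.5 rad).
It fails at once if the tally counter, petri dish or slide mailer is shifted by more than 15 mm (distance of any of tally, dish, mailer from where it was at the start of the episode above 0.015 m).
It also fails if it takes over 69 s, if anything falls off the work surface, if the arm or the gripper's body presses on something with over 40 N, if the wrist force passes 120 N, or if a joint passes its speed limit or range.

ROBOT

A 6-joint arm with a two-finger parallel gripper is mounted at the origin on a cart in front of the work surface, level with it; the furniture and walls round the work are solid. World frame = base frame: x ahead of the robot, y to its left, z up, the work surface at z = 0. Lengths are in mm, angles in rad, forces in N, time in s.
With the tool pointing down it reaches from about 350 to 875 mm from the base axis. Payload 4.2 kg.
Tool frame: the origin (TCP) lies midway between the tips of the shut fingers; the grasp point (between the pads) lies 19 mm behind it; z points along the fingers, y is the line along which they close (so a half turn about z gives the same grasp; the last joint's range is limited). The gripper opens to 87 mm and grips with 3 to 60 N. Pads are 19 mm wide; open, the fingers measure 117 mm over their backs; the gripper's body (75 mm by 190 mm) begins 51 mm behind the grasp point.
Start: joints at [-1.063, 0.385, 0.008, 0, -1.194, -0.259], TCP at [153.918, -605.73, 222.55] pointing down, gripper open.
Joint ranges: [-3.14, 3.14], [-1.21, 2.06], [-1.07, 1.41], [-3.16, 2.05], [-2.99, -0.16], [-3.1, 3.1]. Speed limits (rad/s): [2.79, 2.79, 3.14, 3.14, 3.14, 3.14].

INTERFACE

Orientations are given as a unit quaternion [w, x, y, z].
In Python, from bench import status, grab_frame, job_done gives the robot as it stands.
- The arm moves only by the tool arm_command, never from a script. Its argument "plan" is a list that holds one entry, the list of rows, each a list of 5 numbers: the shift along the tool's x, y, z in cm, then the turn about the tool's z in degrees, then the opening, from 0 (shut) to 1 (fully open). In form: [[[tx, ty, tz, twist, hand], ...]]. A call has 1 to 10 rows; each row shifts and turns the commanded pose from where the row before left it, along the tool's axes as they then stand; what a row does not reach is not made up. A row lasts 1/8 s, in which the tool goes at most 62.5 mm and 10.7 degrees, less where a joint would pass 70% of its speed; a pose out of reach is approached as far as the arm can. A call with a gripper value outside its range is refused whole. The fingers move at their own pace and stop on an object; "force" is the grip in N (left out, the last holds). Time passes only in rows, so rows that do not move let the fingers close. It gives the time, the measured TCP pose, the force, the opening and the grip force at its end, in the units of the state.
- status.read_state(): the state, without advancing time (a new reading comes with each control period).
- grab_frame(name): name is "scene" or "top" or "wrist"; returns a dict with "frame" (384x512x3 uint8, red, green, blue), "range_z" (384x512 float32, mm along the optical axis (not along the pixel's ray), 0 where there is no reading), "fx", "fy", "cx", "cy" (pixels), "dist" ([k1, k2, p1, p2, k3] as OpenCV has them; the pictures are not rectified), "R" (3x3) and "t" (3): a world point X has camera coordinates R X + t. Camera axes: x right, y down, z forward; pixel columns grow to the right and rows downward; lengths in mm; the calibration is good to about 2 mm. A picture is of the moment at which its call begins.
- job_done(): hands the job in; it is judged then, once.
The state is a dict: "time_s": time; "joint_positions": joint angles; "joint_velocities": joint speeds; "joint_torque": joint torques, N m; "ee_pos": TCP position; "tool_rot": TCP orientation; "wrist_force": force on the tool from outside, world axes, zero at the start; "ft_torque": the same for the moment, N m; "finger_gap": finger opening in mm; "gripper_force": force on a finger pad.
Only numpy, scipy, OpenCV 4.12 (cv2) and the standard library are available. Lean on these libraries where they do the work, as an engineer would, in place of code of your own. Each camera call takes 0.05 s, during which the arm holds its last target. There are 200 camera calls.

## Working session

There is one attempt and no reset: what is moved stays moved. The work goes in short steps, Python scripts to look and compute and a tool call to move; the robot and the scene stay as the last step left them, time stands still between calls to the robot, and variables do not carry over. Pictures are saved under pics/ and viewed, at most 13 in all, crops included, and the job is handed in when it is done.

Besides the shell and the picture viewer there is one more tool, called as a command line: name --argument value ..., lists and objects as JSON in quotes. arm_command: Moves the arm, as the interface text tells. Its arguments: {"type":"object","properties":{"plan":{"type":"array","items":{"type":"array","items":{"type":"array","items":{"type":"number"}}}},"force":{"type":"number"}},"required":["plan"]}

```bash
ls; mkdir -p pics; cat > h.py <<'E'
import numpy as np, cv2
from bench import status, grab_frame, job_done
def ray(f,u,v):
    K=np.array([[f['fx'],0,f['cx']],[0,f['fy'],f['cy']],[0,0,1.]])
    p=cv2.undistortPoints(np.array([[[u,v]]],float),K,np.array(f['dist'],float))[0,0]
    R=np.array(f['R']);t=np.array(f['t'])
    return -R.T@t, R.T@np.array([p[0],p[1],1.])
def onz(f,u,v,z):
    o,d=ray(f,u,v); return o+d*(z-o[2])/d[2]
def proj(f,X):
    K=np.array([[f['fx'],0,f['cx']],[0,f['fy'],f['cy']],[0,0,1.]])
    return cv2.projectPoints(np.array([X],float),cv2.Rodrigues(np.array(f['R'],float))[0],np.array(f['t'],float),K,np.array(f['dist'],float))[0][0,0]
def cloud(f):
    K=np.array([[f['fx'],0,f['cx']],[0,f['fy'],f['cy']],[0,0,1.]])
    h,w=f['range_z'].shape
    g=np.stack(np.meshgrid(np.arange(w),np.arange(h)),-1).reshape(-1,1,2).astype(float)
    p=cv2.undistortPoints(g,K,np.array(f['dist'],float))[:,0]
    z=f['range_z'].reshape(-1,1)
    return ((np.c_[p,np.ones(len(p))]*z-np.array(f['t']))@np.array(f['R'])).reshape(h,w,3)
def save(f,n,crop=None,s=1):
    im=f['frame'][...,::-1]
    if crop: im=im[crop[1]:crop[3],crop[0]:crop[2]]
    cv2.imwrite('pics/'+n,cv2.resize(im,None,fx=s,fy=s,interpolation=cv2.INTER_CUBIC))
E
python3 - <<'E'
from h import *
for n in('top','scene'):
    f=grab_frame(n); save(f,n+'1.png',s=1.5); print(n,-np.array(f['R']).T@f['t'],f['fx'])
print(status.read_state())
E
```

```text
pics
top [ 393.81265744 -315.88330378  933.43138432] 422.42910110750836
scene [  77.2813665  -950.92409781  793.95152105] 467.3879576782975
{'time_s': 0.1, 'joint_positions': array([-1.06342872e+00,  3.85478888e-01,  6.77569067e-03, -3.99110969e-04,
       -1.19397516e+00, -2.58562621e-01]), 'joint_velocities': array([-0.00033147, -0.00206922,  0.00332751,  0.0006536 , -0.00174717,
        0.00079301]), 'joint_torque': array([-2.63941847e-04, -3.91689348e+01,  1.87934411e+01,  4.23189104e+00,
        1.34742603e-02, -6.77923936e-05]), 'ee_pos': array([ 153.76287839, -605.25276606,  221.57993068]), 'tool_rot': array([-1.79583356e-04, -1.24008774e-01,  9.92280658e-01,  9.42161469e-04]), 'wrist_force': array([ 0.74400462,  0.15871665, -0.15025819]), 'ft_torque': array([-0.05048494,  0.00138851,  0.01300085]), 'gripper_force': 0.0, 'finger_gap': 87.2684812013824}
```

View pics/top1.png

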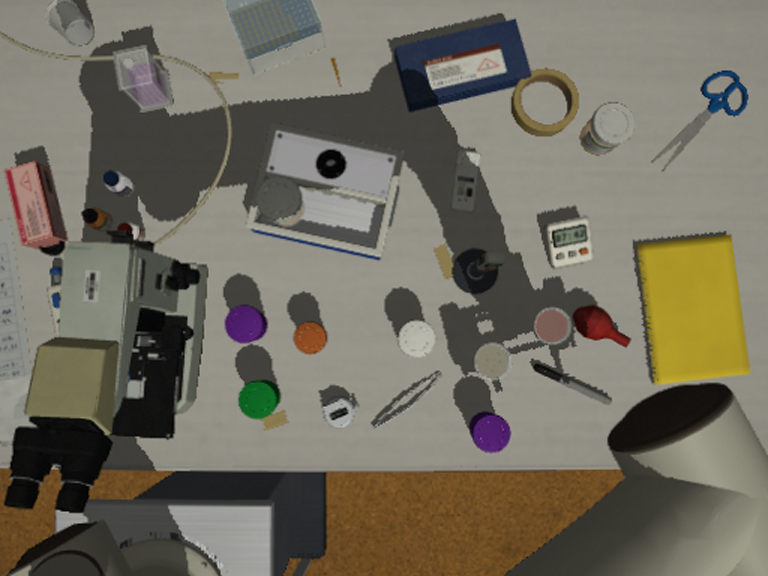

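View pics/scene1.png

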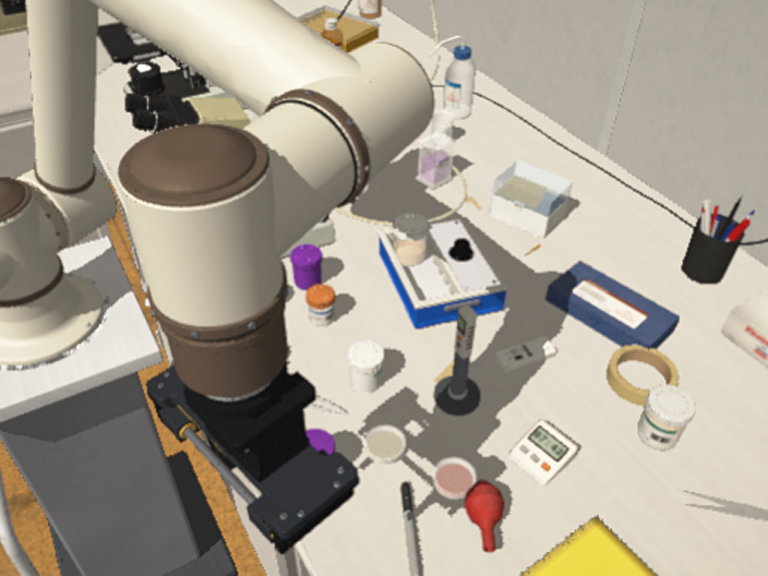

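The top view (1.5x pixels) shows these:

- **White-lid candidates:** a jar at (417,339), one at (607,128) beyond the timer, and flat dishes at (492,360) and (551,325). I choose (417,339), the one nearest the cooler.
- **Orange:** (310,338).
- **Look-alikes to leave:** purple at (245,323) and (490,433), green at (258,399).
- **Cooler:** collar at (331,163), big jar at (280,198).
- **Thermometer stand:** (475,270).
- **Tally:** (338,412).
- **Mailer:** probably (465,180).

The scene view agrees with this.

```bash
python3 - <<'E'
from h import *
f=grab_frame('top'); im=f['frame']; hsv=cv2.cvtColor(im,cv2.COLOR_RGB2HSV); C=cloud(f); Z=C[...,2]
def comp(m,u,v,n,z):
    m=(m.astype(np.uint8)); k,l,s,c=cv2.connectedComponentsWithStats(m)
    d=np.hypot(c[1:,0]-u,c[1:,1]-v); d[s[1:,4]<15]=1e9; i=1+d.argmin()
    (x,y),r=cv2.minEnclosingCircle(np.argwhere(l==i)[:,::-1].astype(np.float32))
    print(n,c[i],(x,y),s[i,4],r,onz(f,x,y,z),onz(f,*c[i],z)); return l==i
# height-based tops
comp((Z>54)&(Z<72),278,226,'white',62)
comp((Z>48)&(Z<66),207,225,'orange',56)
comp((hsv[...,2]<45)&(np.hypot(np.arange(512)[None]-221,np.arange(384)[:,None]-109)<16),221,109,'collar',80)
comp((Z>85)&(Z<110)&(np.hypot(np.arange(512)[None]-186,np.arange(384)[:,None]-132)<35),186,132,'big',96)
m=(Z>45)&(Z<70)&(np.hypot(np.arange(512)[None]-218,np.arange(384)[:,None]-130)<65)
P=C[m][:,:2].astype(np.float32); print('rim',cv2.minAreaRect(P))
m=(Z>100)&(Z<190)&(np.hypot(np.arange(512)[None]-320,np.arange(384)[:,None]-178)<25)
P=C[m]; print('therm',len(P),P.min(0),P.max(0),P[P[:,2]>165].mean(0), cv2.minAreaRect(P[P[:,2]>165][:,:2].astype(np.float32)))
m=(Z>6)&(Z<18)&(np.hypot(np.arange(512)[None]-316,np.arange(384)[:,None]-180)<25)
P=C[m];print('foot',len(P),cv2.minEnclosingCircle(P[:,:2].astype(np.float32)))
for n,u,v,z in(('tally',225,275,26),('dish',328,240,14),('mailer',310,120,10)): print(n,onz(f,u,v,z),Z[v,u])
a=np.vstack([cv2.resize(im[60:190,150:350],None,fx=3.5,fy=3.5)]); cv2.imwrite('pics/c1.png',np.clip(a[...,::-1].astype(float)*1.6,0,255))
E
```

```text
white [277.08964143 225.19920319] (276.9751892089844, 225.27806091308594) 502 12.763248443603516 [ 391.80056898 -368.29492102   62.        ] [ 391.9629186  -368.53119818   62.        ]
orange [205.9327957  224.62096774] (205.97872924804688, 224.51063537597656) 372 10.989730834960938 [ 393.17269024 -221.47296975   56.        ] [ 392.94423644 -221.37955155   56.        ]
collar [220.21804511 108.93984962] (220.14285278320312, 108.92857360839844) 266 9.374678611755371 [ 630.31779745 -250.87531893   80.        ] [ 630.29441804 -251.03016894   80.        ]
big [185.63572433 131.98171589] (185.82054138183594, 131.98580932617188) 711 15.347246170043945 [ 578.55278544 -183.49986092   96.        ] [ 578.5609668 -183.1278335   96.       ]
rim ((600.2960205078125, -243.08477783203125), (196.97471618652344, 154.22650146484375), 77.17096710205078)
therm 202 [ 481.53021604 -469.27681615  102.06154778] [ 498.03936745 -445.65986074  179.08325384] [ 490.17767938 -457.64873769  174.02858346] ((490.11676025390625, -457.71636962890625), (23.104576110839844, 15.724468231201172), 89.65428161621094)
foot 508 ((497.20391845703125, -459.4932861328125), 39.600894927978516)
tally [ 285.80380072 -259.53682879   26.        ] 20.04587535950823
dish [ 359.74561697 -482.25966788   14.        ] 14.067693224533246
mailer [ 625.45595393 -445.59616257   10.        ] 15.492440320043634[ WARN:0@0.538] global loadsave.cpp:1063 imwrite_ Unsupported depth image for selected encoder is fallbacked to CV_8U.
```

View pics/c1.png

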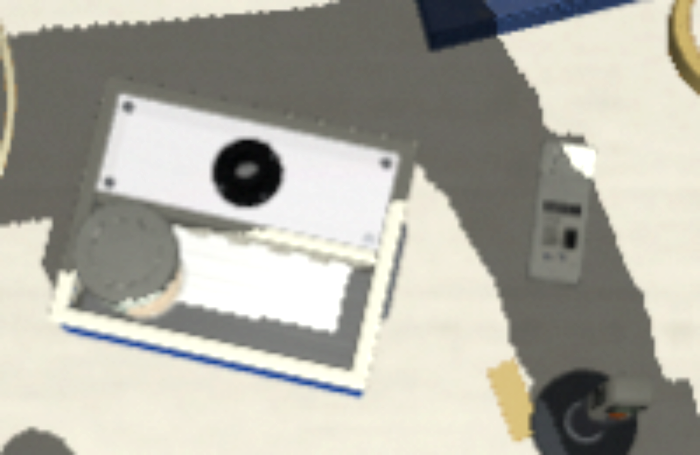

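Cover, collar, big jar and the empty bay half are clear in the crop. The item at crop (560,220) is the grey mailer, in shadow. Next I check the white jar from close by with the wrist camera.

arm_command --plan '[[[-3.2,1.9,0,0,1],[-3.2,1.9,0,0,1],[-3.2,1.9,0,0,1],[-3.2,1.9,0,0,1],[-3.2,1.9,0,0,1],[-3.2,1.9,0,0,1],[-3.2,1.9,0,0,1],[-3.2,1.9,0,0,1],[-3.2,1.9,0,0,1],[0,0,0,0,1]]]' --force 20

```text
time_s: 1.4
ee_pos: [392.2, -367.6, 222.3]
tool_rot: [-0.0, -0.126, 0.992, 0.0]
wrist_force: [-0.9, -0.5, -0.4]
finger_gap: 87.0
gripper_force: 0.0
```

arm_command --plan '[[[0,0,0,8,1],[0,0,0,8,1],[0,0,0,8,1],[0,0,0,0,1],[0,0,0,0,1]]]'

```text
time_s: 2.02
ee_pos: [390.5, -369.4, 222.5]
tool_rot: [-0.0, 0.084, 0.996, 0.0]
wrist_force: [0.7, -0.2, 0.5]
finger_gap: 87.1
gripper_force: 0.0
```

```bash
cat >> h.py <<'E'
from scipy.spatial.transform import Rotation as Ro
def go(x,y,z,ang):
    s=status.read_state(); w,a,b,c=s['tool_rot']; M=Ro.from_quat([a,b,c,w]).as_matrix()
    d=np.array([x,y,z])-s['ee_pos']
    cur=np.degrees(np.arctan2(M[1,1],M[0,1])); tw=(cur-ang+90)%180-90
    print('t',s['time_s'],'ee',s['ee_pos'].round(1),'gap',s['finger_gap'],'ang',cur,'tilt',M[:2,2].round(4),'\n shift cm',(M.T@d/10).round(2),'twist',tw.round(1))
def lid(f,P,r):
    "centre of flat top of height P[2] near P from wrist depth"
    C=cloud(f); m=(abs(C[...,2]-P[2])<6)&(np.hypot(C[...,0]-P[0],C[...,1]-P[1])<r+14)&(f['range_z']>0)
    k,l,s,c=cv2.connectedComponentsWithStats(m.astype(np.uint8)); i=1+s[1:,4].argmax()
    (u,v),rr=cv2.minEnclosingCircle(np.argwhere(l==i)[:,::-1].astype(np.float32)); Q=C[l==i]
    print('lid',(u,v),rr,s[i],'circ',onz(f,u,v,P[2]),'ctr',onz(f,*c[i],P[2]),'z',np.median(Q[:,2])); 
E
python3 - <<'E'
from h import *
go(392,-368.4,40,80)
f=grab_frame('wrist'); lid(f,(392,-368.4,62),26.5); save(f,'w1.png',s=1.5)
print(-np.array(f['R']).T@f['t'])
E
```

```text
t 2.025 ee [ 390.5 -369.4  222.5] gap 87.12325815320588 ang 80.33427314670016 tilt [-0.0002  0.0001] 
 shift cm [-0.13  0.12 18.25] twist 0.3
lid (252.3235321044922, 172.5) 26.442073822021484 [ 226  147   53   52 2134] circ [ 390.56727699 -368.02317092   62.        ] ctr [ 390.74251806 -368.02742833   62.        ] z 61.432243945812516
[ 322.65717345 -357.52592284  384.05586265]
```

View pics/w1.png

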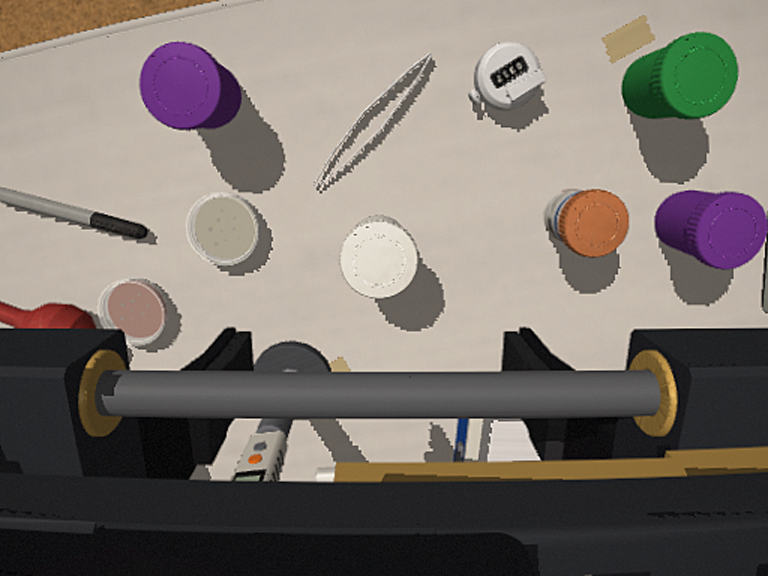

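The wrist view shows the white jar at (379,259), orange at (593,222), and purple and green at the right edge. The choice is confirmed, so I go down and grip.

arm_command --plan '[[[0,0.1,3.5,0,1],[0,0,3.5,0,1],[0,0,3.5,0,1],[0,0,3.5,0,1],[0,0,2.5,0,1],[0,0,1.7,0,1],[0,0,0,0,1],[0,0,0,0,0],[0,0,0,0,0],[0,0,0,0,0]]]' --force 20

```text
time_s: 3.32
ee_pos: [391.5, -368.3, 41.3]
tool_rot: [0.001, 0.085, 0.996, -0.0]
wrist_force: [0.1, -0.3, -0.9]
finger_gap: 64.7
gripper_force: 0.0
```

arm_command --plan '[[[0,0,0,0,0],[0,0,0,0,0],[0,0,-2,0,0],[0,0,-3,0,0],[0,0,-3,0,0],[0,0,-3,0,0],[0,0,0,0,0]]]'

```text
time_s: 4.2
ee_pos: [392.4, -368.8, 152.7]
tool_rot: [0.002, 0.085, 0.996, -0.001]
wrist_force: [0.2, 0.5, -1.7]
finger_gap: 52.3
gripper_force: 20.0
```

```bash
python3 - <<'E'
from h import *
c=np.array([600.3,-243.1]);a=np.radians(-12.83);X=np.array([np.cos(a),np.sin(a)]);Y=np.array([-X[1],X[0]])
for n,p in(('w',(-34,-9)),('o',(-34,-62)),('tip',(36,0))): print(n,c+p[0]*X+p[1]*Y)
t=c-34*X-9*Y; go(*t,170,167.2); print(status.read_state()['gripper_force'])
E
```

```text
w [ 565.1503391  -244.32529112]
o [ 553.38120922 -296.00205168]
tip [ 635.40119585 -251.09412595]
t 4.2 ee [ 392.4 -368.8  152.7] gap 52.333022267916334 ang 80.26933101017629 tilt [ 0.0047 -0.0025] 
 shift cm [-14.94  15.18  -1.68] twist -86.9
19.999867379665375
```

arm_command --plan '[[[-1.9,1.9,-0.2,0,0],[-1.9,1.9,-0.2,0,0],[-1.9,1.9,-0.2,0,0],[-1.9,1.9,-0.2,0,0],[-1.9,1.9,-0.2,0,0],[-1.9,1.9,-0.2,0,0],[-1.9,1.9,-0.2,0,0],[-1.6,1.9,-0.2,0,0],[0,0,0,0,0]]]'

```text
time_s: 5.32
ee_pos: [565.3, -242.1, 166.3]
tool_rot: [0.0, 0.084, 0.996, 0.0]
wrist_force: [-0.8, 0.5, -0.9]
finger_gap: 52.5
gripper_force: 20.0
```

arm_command --plan '[[[0,0,0,-8.7,0],[0,0,0,-8.7,0],[0,0,0,-8.7,0],[0,0,0,-8.7,0],[0,0,0,-8.7,0],[0,0,0,-8.7,0],[0,0,0,-8.7,0],[0,0,0,-8.7,0],[0,0,0,-8.7,0],[0,0,0,-8.7,0]]]'

```text
time_s: 6.58
ee_pos: [563.2, -243.7, 166.5]
tool_rot: [-0.0, -0.626, 0.78, 0.0]
wrist_force: [0.8, -0.2, -0.7]
finger_gap: 52.4
gripper_force: 20.0
```

```bash
python3 - <<'E'
from h import *
go(565.2,-244.3,64,167.2)
f=grab_frame('wrist'); save(f,'w2.png',s=1.5)
C=cloud(f);print(-np.array(f['R']).T@f['t']); np.savez('w2.npz',**f)
E
```

```text
t 6.575 ee [ 563.2 -243.7  166.5] gap 52.35303925237169 ang 167.50107432650543 tilt [-0.0006  0.0002] 
 shift cm [ 0.02 -0.22 10.25] twist 0.3
[ 549.0110086  -311.56449016  328.08676759]
```

View pics/w2.png

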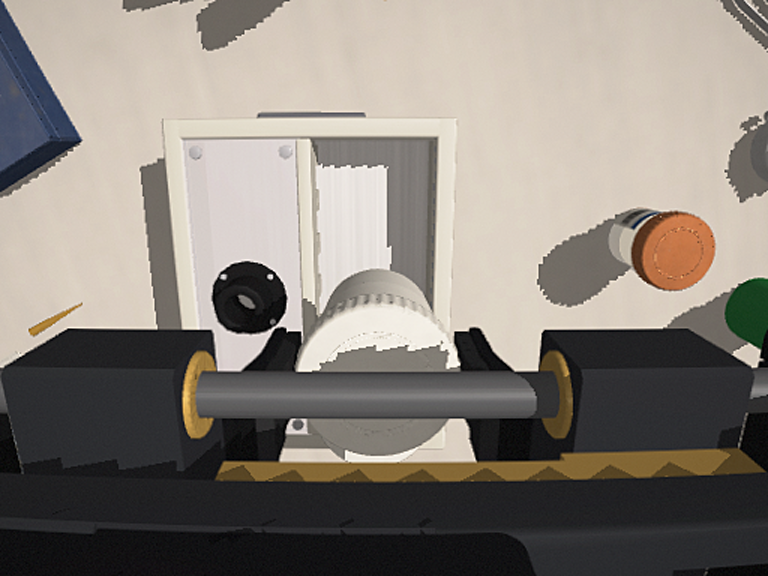

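The wrist view shows the cooler's -y end, with rim outer corners at (163,119) and (457,119) and the divider at (300-313,140). The collar is at (248,297) and the white jar is in hand over the bay. I check the cooler pose from these points.

```bash
python3 - <<'E'
from h import *
f=np.load('w2.npz'); c=np.array([600.3,-243.1]);a=np.radians(-12.83);R=np.array([[np.cos(a),-np.sin(a)],[np.sin(a),np.cos(a)]])
for n,u,v,z in(('TL',163,119,58),('TR',457,119,58),('collar flange ctr',250,297,60),('innerR',437,139,58),('divR',313,139,58)):
    p=onz(f,u/1.5,v/1.5,z); print(n,p,R.T@(p[:2]-c))
C=cloud(f); m=(abs(C[...,2]-58)<4); m[200:]=0; m[:60]=0
Q=(C[m][:,:2]-c)@R; Q=Q[(abs(Q[:,0])<90)&(Q[:,1]>-110)&(Q[:,1]<-40)]; print(np.percentile(Q,[0.5,99.5],axis=0))
hsv=cv2.cvtColor(f['frame'],cv2.COLOR_RGB2HSV); m=(C[...,2]>74)&(C[...,2]<86)&(np.hypot(np.arange(512)[None]-167,np.arange(384)[:,None]-198)<30)
print(cv2.minEnclosingCircle(C[m][:,:2].astype(np.float32)),m.sum())
E
```

```text
TL [ 653.98692075 -352.10778291   58.        ] [ 76.55269629 -94.36454253]
TR [ 504.8554282  -318.04863009   58.        ] [-76.41860608 -94.27173534]
collar flange ctr [ 635.01717857 -249.46387726   60.        ] [35.26355891  1.50427211]
innerR [ 516.90604553 -310.35951016   58.        ] [-66.37629258 -84.0986393 ]
divR [ 579.87258344 -324.33262408   58.        ] [ -1.87897003 -83.74059967]
[[-75.743933   -95.03035912]
 [ 77.38073104 -40.12649077]]
((636.4193115234375, -248.66098022460938), 14.195699691772461) 690
```

arm_command --plan '[[[-0.15,-0.2,2,0,0],[0,0,2.5,0,0],[0,0,2,0,0],[0,0,1.5,0,0],[0,0,1,0,0],[0,0,0.5,0,0],[0,0,0.3,0,0],[0,0,0,0,0]]]'

```text
time_s: 7.62
ee_pos: [566.2, -242.5, 68.9]
tool_rot: [0.0, -0.624, 0.781, -0.0]
wrist_force: [-0.3, -0.7, -0.6]
finger_gap: 52.1
gripper_force: 20.0
```

arm_command --plan '[[[0,0,0.2,0,0],[0,0,0.1,0,0],[0,0,0.1,0,0],[0,0,0,0,0]]]'

```text
time_s: 8.12
ee_pos: [566.1, -242.5, 64.9]
tool_rot: [0.0, -0.624, 0.781, -0.0]
wrist_force: [-0.6, -0.7, 0.8]
finger_gap: 52.2
gripper_force: 20.0
```

arm_command --plan '[[[0,0,0.1,0,0],[0,0,0,0,0]]]'

```text
time_s: 8.38
ee_pos: [566.1, -242.6, 64.9]
tool_rot: [-0.0, -0.624, 0.781, -0.0]
wrist_force: [-1.4, 0.8, 6.5]
finger_gap: 52.5
gripper_force: 20.0
```

arm_command --plan '[[[0,0,0,0,0.75],[0,0,0,0,0.75],[0,0,0,0,0.75],[0,0,-1,0,0.75],[0,0,-2.5,0,0.75],[0,0,-3.5,0,0.75],[0,0,-3.5,0,1],[0,0,0,0,1]]]'

```text
time_s: 9.38
ee_pos: [568.1, -243.1, 173.0]
tool_rot: [0.002, -0.624, 0.781, -0.003]
wrist_force: [0.8, -0.5, 0.1]
finger_gap: 78.0
gripper_force: 0.0
```

```bash
python3 - <<'E'
from h import *
go(393,-221.4,170,167.2)
E
```

```text
t 9.375 ee [ 568.1 -243.1  173. ] gap 77.98582730757602 ang 167.28492730859986 tilt [ 0.0081 -0.0022] 
 shift cm [ 1.73 17.56  0.15] twist 0.1
```

arm_command --plan '[[[0.2,2.2,0,0,1],[0.2,2.2,0,0,1],[0.2,2.2,0,0,1],[0.2,2.2,0,0,1],[0.2,2.2,0,0,1],[0.2,2.2,0,0,1],[0.2,2.2,0,0,1],[0.2,2.2,0,0,1],[0,0,0,0,1],[0,0,0,0,1]]]'

```text
time_s: 10.62
ee_pos: [391.4, -219.4, 168.7]
tool_rot: [0.0, -0.624, 0.781, -0.0]
wrist_force: [0.5, 0.2, 0.3]
finger_gap: 86.8
gripper_force: 0.0
```

```bash
python3 - <<'E'
from h import *
f=grab_frame('wrist'); lid(f,(393,-221.4,56),23)
go(393,-221.4,38,167.2)
f=grab_frame('top'); lid(f,(565.5,-242.7,86),26.5); lid(f,(578.5,-183.3,96),31)
E
```

```text
lid (250.07142639160156, 181.5) 26.67749786376953 [ 224  156   53   53 2163] circ [ 392.44188746 -222.52844053   56.        ] ctr [ 392.63565403 -222.09629452   56.        ] z 55.39658809437629
t 10.675 ee [ 391.6 -219.4  168.6] gap 86.67360814779379 ang 167.26655634141179 tilt [ 0.0005 -0.0002] 
 shift cm [ 0.16 -0.18 13.06] twist 0.1
lid (215.77586364746094, 139.01724243164062) 12.934235572814941 [203 127  26  25 513] circ [ 566.34144727 -242.98327168   86.        ] ctr [ 566.2800242  -242.59594174   86.        ] z 86.4535547851702
lid (185.7451171875, 131.79307556152344) 15.225268363952637 [171 117  30  31 696] circ [ 578.94576907 -183.34226433   96.        ] ctr [ 579.0422187  -182.90249624   96.        ] z 96.61042860653211
```

arm_command --plan '[[[0.25,-0.17,2.5,0,1],[0,0,3,0,1],[0,0,3,0,1],[0,0,2.5,0,1],[0,0,2.0,0,1],[0,0,0,0,1],[0,0,0,0,0],[0,0,0,0,0],[0,0,0,0,0],[0,0,0,0,0]]]' --force 20

```text
time_s: 11.98
ee_pos: [392.1, -222.1, 39.0]
tool_rot: [0.0, -0.624, 0.781, -0.0]
wrist_force: [0.4, 0.6, 0.5]
finger_gap: 55.1
gripper_force: 0.0
```

arm_command --plan '[[[0,0,0,0,0],[0,0,0,0,0],[0,0,0,0,0]]]'

```text
time_s: 12.35
ee_pos: [392.0, -222.1, 38.7]
tool_rot: [0.0, -0.624, 0.781, -0.0]
wrist_force: [-0.2, 0.9, 1.9]
finger_gap: 45.4
gripper_force: 20.0
```

```bash
python3 - <<'E'
from h import *
go(553.6,-295,162,167.2); print(status.read_state()['gripper_force'])
E
```

```text
t 12.35 ee [ 392.  -222.1   38.7] gap 45.389306178847804 ang 167.26464918551594 tilt [ 0.0002 -0.0001] 
 shift cm [  3.55 -17.37 -12.32] twist 0.1
20.000339448451996
```

arm_command --plan '[[[0,0,-2,0,0],[0,0,-3.5,0,0],[0,0,-3.5,0,0],[0,0,-3.3,0,0],[0.6,-2.9,0,0,0],[0.6,-2.9,0,0,0],[0.6,-2.9,0,0,0],[0.6,-2.9,0,0,0],[0.6,-2.9,0,0,0],[0.55,-2.9,0,0,0]]]'

```text
time_s: 13.6
ee_pos: [554.1, -295.3, 160.6]
tool_rot: [-0.0, -0.624, 0.781, 0.001]
wrist_force: [-0.3, 0.8, 0.5]
finger_gap: 45.4
gripper_force: 20.0
```

arm_command --plan '[[[0,0,0,0,0],[0,0,0,0,0]]]'

```text
time_s: 13.85
ee_pos: [552.8, -294.7, 160.6]
tool_rot: [-0.0, -0.624, 0.781, 0.001]
wrist_force: [0.1, -0.2, -1.8]
finger_gap: 45.5
gripper_force: 20.0
```

```bash
python3 - <<'E'
from h import *
go(553.6,-295,63,167.2)
E
```

```text
t 13.85 ee [ 552.8 -294.7  160.6] gap 45.45747954949708 ang 167.23232217598957 tilt [-0.0021  0.001 ] 
 shift cm [ 0.02 -0.11  9.76] twist 0.0
```

arm_command --plan '[[[0,-0.1,2,0,0],[0,0,2.5,0,0],[0,0,2,0,0],[0,0,1.5,0,0],[0,0,0.8,0,0],[0,0,0.4,0,0],[0,0,0.2,0,0],[0,0,0,0,0]]]'

```text
time_s: 14.85
ee_pos: [555.0, -295.4, 67.9]
tool_rot: [0.0, -0.624, 0.781, -0.0]
wrist_force: [-0.6, -0.4, 0.3]
finger_gap: 45.4
gripper_force: 20.0
```

arm_command --plan '[[[0,0,0.2,0,0],[0,0,0.1,0,0],[0,0,0,0,0]]]'

```text
time_s: 15.22
ee_pos: [554.7, -295.3, 64.5]
tool_rot: [-0.0, -0.624, 0.781, 0.0]
wrist_force: [-0.1, -0.3, -0.6]
finger_gap: 45.6
gripper_force: 20.0
```

arm_command --plan '[[[0,0,0.1,0,0],[0,0,0.1,0,0],[0,0,0,0,0]]]'

```text
time_s: 15.6
ee_pos: [554.8, -295.3, 62.8]
tool_rot: [0.0, -0.624, 0.781, -0.0]
wrist_force: [0.4, 0.1, 0.8]
finger_gap: 45.1
gripper_force: 20.0
```

arm_command --plan '[[[0,0,0.1,0,0],[0,0,0,0,0]]]'

```text
time_s: 15.85
ee_pos: [554.9, -295.4, 62.7]
tool_rot: [-0.0, -0.624, 0.781, -0.0]
wrist_force: [-2.2, 1.8, 5.8]
finger_gap: 45.3
gripper_force: 20.0
```

arm_command --plan '[[[0,0,0,0,0.75],[0,0,0,0,0.75],[0,0,0,0,0.75],[0,0,-1,0,0.75],[0,0,-3,0,0.75],[0,0,-4,0,0.75],[0,0,-4,0,1],[0,0,-4,0,1],[0,0,-1,0,1],[0,0,0,0,1]]]'

```text
time_s: 17.1
ee_pos: [554.8, -295.2, 232.2]
tool_rot: [0.001, -0.624, 0.781, -0.0]
wrist_force: [-0.5, -0.4, -0.9]
finger_gap: 86.4
gripper_force: 0.0
```

arm_command --plan '[[[0,0,0,8.6,1],[0,0,0,8.6,1],[0,0,0,8.6,1],[0,0,0,8.6,1],[0,0,0,8.6,1],[0,0,0,8.6,1],[0,0,0,8.6,1],[0,0,0,8.6,1],[0,0,0,8.4,1],[0,0,0,0,1]]]'

```text
time_s: 18.35
ee_pos: [554.0, -295.0, 229.6]
tool_rot: [-0.002, -0.001, 1.0, 0.001]
wrist_force: [0.8, 0.3, -0.6]
finger_gap: 86.8
gripper_force: 0.0
```

```bash
python3 - <<'E'
from h import *
f=grab_frame('top'); C=cloud(f); Z=C[...,2]; c=np.array([600.5,-242])
lid(f,(566,-242.7,86),26.5); lid(f,(578.5,-183.3,96),31); lid(f,(554.8,-295.3,80),23)
m=(Z>168)&(Z<182)&(np.hypot(C[...,0]-490,C[...,1]+457)<30); r=cv2.minAreaRect(C[m][:,:2].astype(np.float32)); print(r)
f=grab_frame('wrist'); C=cloud(f); Z=C[...,2]
m=(Z>168)&(Z<182)&(np.hypot(C[...,0]-490,C[...,1]+457)<40); print(m.sum()); 
if m.sum()>20: print(cv2.minAreaRect(C[m][:,:2].astype(np.float32)),np.median(Z[m]))
go(490,-457.6,230,90)
E
```

```text
lid (216.0, 141.0) 12.369417190551758 [204 138  25  15 283] circ [ 562.26601058 -243.47370719   86.        ] ctr [ 556.40286764 -243.86115938   86.        ] z 86.43959885986551
lid (183.0, 135.5) 14.151071548461914 [171 128  25  19 100] circ [ 571.38924049 -177.93280329   96.        ] ctr [ 558.19068635 -175.64012032   96.        ] z 96.2541960598607
lid (241.2051239013672, 145.10256958007812) 11.044355392456055 [231 138  22  19 344] circ [ 555.08648644 -294.4943294    80.        ] ctr [ 553.1965198  -294.56356506   80.        ] z 80.38660940758226
((490.5820007324219, -458.1329040527344), (14.84799861907959, 22.413837432861328), 0.23613016307353973)
670
((491.0166015625, -454.98052978515625), (20.166397094726562, 16.04892349243164), 88.3061752319336) 173.5484639945042
t 18.45 ee [ 554.3 -295.1  230.3] gap 86.75920474558428 ang 90.1833127752341 tilt [-0.0022  0.0007] 
 shift cm [  6.48 -16.23   0.03] twist 0.2
```

arm_command --plan '[[[0.8,-2.1,0,0,1],[0.8,-2.1,0,0,1],[0.8,-2.1,0,0,1],[0.8,-2.1,0,0,1],[0.8,-2.1,0,0,1],[0.8,-2.1,0,0,1],[0.8,-2.1,0,0,1],[0.75,-1.5,0,0,1],[0,0,0,0,1],[0,0,0,0,1]]]'

```text
time_s: 19.7
ee_pos: [491.5, -457.1, 231.5]
tool_rot: [0.0, -0.001, 1.0, 0.0]
wrist_force: [-0.6, 0.1, 0.5]
finger_gap: 87.1
gripper_force: 0.0
```

```bash
python3 - <<'E'
from h import *
f=grab_frame('wrist'); C=cloud(f); Z=C[...,2]
m=(Z>168)&(Z<182)&(np.hypot(C[...,0]-490,C[...,1]+457)<40); print(m.sum()); 
if m.sum()>20: print(cv2.minAreaRect(C[m][:,:2].astype(np.float32)),np.median(Z[m]))
save(f,'w3.png',s=1.5)
go(490.8,-457.5,121,90)
f=grab_frame('top');lid(f,(566,-242.7,86),26.5); lid(f,(578.5,-183.3,96),31); lid(f,(554.8,-295.3,80),23)
E
```

```text
754
((491.0910949707031, -457.7188720703125), (23.805692672729492, 16.54286003112793), 88.87810516357422) 173.73958288779556
t 19.75 ee [ 491.7 -456.8  231.6] gap 87.42529415400321 ang 90.09497407560073 tilt [0.0001 0.0002] 
 shift cm [ 0.09 -0.07 11.06] twist 0.1Traceback (most recent call last):
  File "<stdin>", line 7, in <module>
  File "h.py", line 33, in lid
    k,l,s,c=cv2.connectedComponentsWithStats(m.astype(np.uint8)); i=1+s[1:,4].argmax()
                                                                      ~~~~~~~~~~~~~~^^
ValueError: attempt to get argmax of an empty sequence
```

View pics/w3.png

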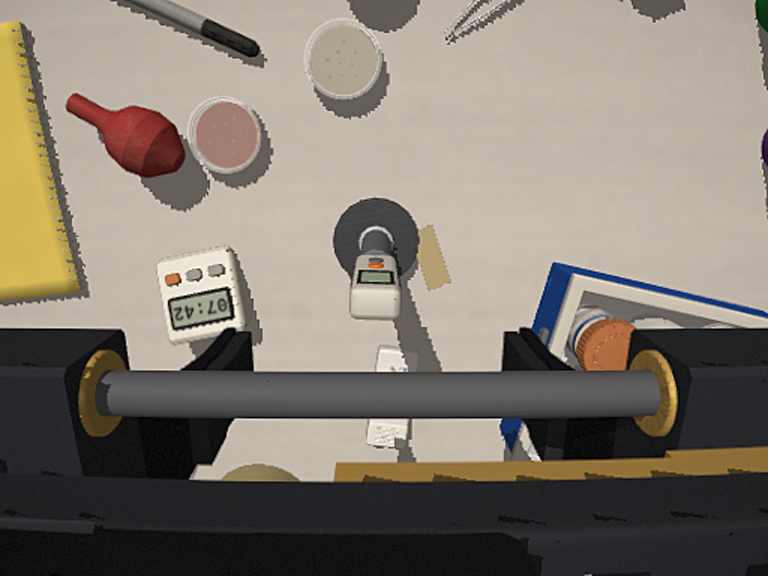

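The thermometer is centred between the fingers at (375,285), with the orange jar in the bay at right. I go down and grip.

arm_command --plan '[[[0.05,-0.08,2,0,1],[0,0,2.5,0,1],[0,0,2.5,0,1],[0,0,2.5,0,1],[0,0,1.5,0,1],[0,0,0,0,0.5],[0,0,0,0,0.4],[0,0,0,0,0.3],[0,0,0,0,0.2],[0,0,0,0,0.2]]]' --force 20

```text
time_s: 21.05
ee_pos: [491.0, -458.3, 122.0]
tool_rot: [0.0, -0.0, 1.0, -0.0]
wrist_force: [0.1, 0.1, -0.3]
finger_gap: 44.8
gripper_force: 0.0
```

arm_command --plan '[[[0,0,0,0,0.2],[0,0,0,0,0.2],[0,0,0,0,0.2],[0,0,0,0,0.2]]]'

```text
time_s: 21.55
ee_pos: [490.9, -458.2, 121.5]
tool_rot: [-0.0, -0.0, 1.0, 0.0]
wrist_force: [-0.2, -0.3, 0.1]
finger_gap: 24.0
gripper_force: 20.0
```

```bash
python3 - <<'E'
from h import *
go(491,-457.7,121,90); s=status.read_state(); print(s['gripper_force'],s['wrist_force'],s['ft_torque'])
f=grab_frame('top');
for a in((566,-242.7,86),26.5), ((578.5,-183.3,96),31),((554.8,-295.3,80),23):
  try: lid(f,*a)
  except Exception as e: print(e)
E
```

```text
t 21.55 ee [ 490.9 -458.2  121.5] gap 23.967927706026806 ang 90.05501379184648 tilt [-0.0001  0.    ] 
 shift cm [-0.01  0.05  0.05] twist 0.1
19.999593193642795 [-0.1805754  -0.26906098  0.13466661] [ 0.00293149  0.01489681 -0.01989414]
attempt to get argmax of an empty sequence
lid (175.5, 121.5) 0.7072067856788635 [175 121   2   2   2] circ [ 599.98670583 -162.35578294   96.        ] ctr [ 599.98670583 -162.35578294   96.        ] z 96.14350304399224
lid (248.0, 149.0) 7.211202621459961 [244 143   9  13  45] circ [ 547.07557916 -308.38989631   80.        ] ctr [ 546.25462615 -309.97910102   80.        ] z 80.50285455058165
```

arm_command --plan '[[[0,0,-0.4,0,0.2],[0,0,-0.8,0,0.2],[0,0,-1.4,0,0.2],[0,0,-1.8,0,0.2],[0,0,-2,0,0.2],[0,0,-2,0,0.2],[0,0,-2,0,0.2],[0,0,-1.7,0,0.2],[0,0,-1.1,0,0.2],[0,0,0,0,0.2]]]'

```text
time_s: 22.85
ee_pos: [491.2, -458.3, 254.7]
tool_rot: [0.001, -0.001, 1.0, -0.0]
wrist_force: [-0.1, -1.6, -1.6]
finger_gap: 23.9
gripper_force: 20.0
```

```bash
python3 - <<'E'
from h import *
go(636,-249.5,255,90); s=status.read_state(); print(s['gripper_force'],s['wrist_force'])
f=grab_frame('scene'); save(f,'s2.png',s=1.5)
E
```

```text
t 22.85 ee [ 491.2 -458.3  254.7] gap 23.909887616703745 ang 90.05785975539457 tilt [ 0.0017 -0.001 ] 
 shift cm [-14.5   20.87  -0.03] twist 0.1
19.999716645106673 [-0.1453145  -1.58535316 -1.60491622]
```

View pics/s2.png

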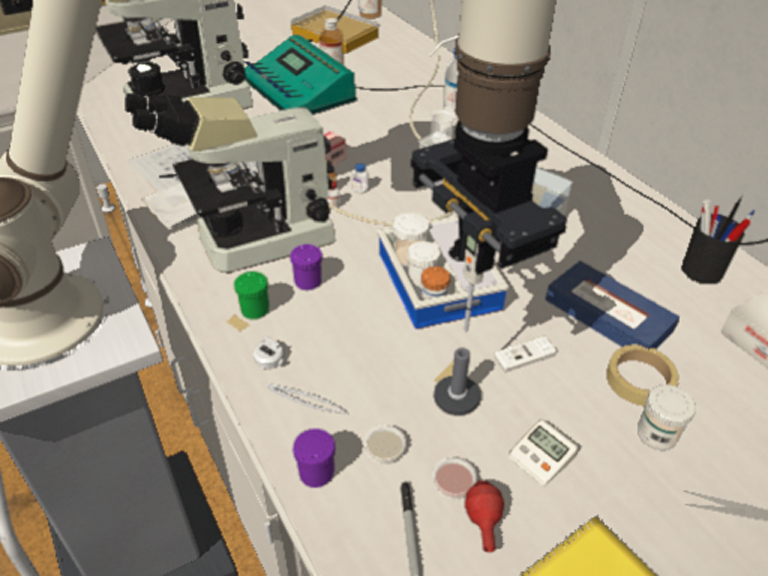

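The scene view shows the thermometer free of its stand, with its tip at (467,328) and all three jars upright in the bay. I move above the collar.

arm_command --plan '[[[-1.0,1.4,0,0,0.2],[-1.6,2.3,0,0,0.2],[-1.7,2.5,0,0,0.2],[-1.7,2.5,0,0,0.2],[-1.7,2.5,0,0,0.2],[-1.7,2.5,0,0,0.2],[-1.7,2.5,0,0,0.2],[-1.6,2.3,0,0,0.2],[-1.2,1.5,0,0,0.2],[-0.6,0.8,0,0,0.2]]]'

```text
time_s: 24.15
ee_pos: [636.3, -248.7, 252.9]
tool_rot: [-0.001, -0.001, 1.0, 0.0]
wrist_force: [0.2, 0.1, -0.3]
finger_gap: 23.9
gripper_force: 20.0
```

arm_command --plan '[[[0,0,0,0,0.2],[0,0,0,0,0.2],[0,0,0,0,0.2],[0,0,0,0,0.2]]]'

```text
time_s: 24.65
ee_pos: [635.4, -250.6, 253.7]
tool_rot: [0.0, -0.0, 1.0, -0.0]
wrist_force: [-0.0, 0.4, -0.8]
finger_gap: 24.1
gripper_force: 20.0
```

```bash
python3 - <<'E'
from h import *
go(636,-249.5,255,90)
W=[]
for n in('scene','wrist'):
    f=grab_frame(n); np.savez(n+'a.npz',**f)
    print(n,'tcp px',proj(f,status.read_state()['ee_pos']),'collar px',proj(f,(636,-249.5,80)))
    u,v=proj(f,(636,-249.5,100)); u=int(min(max(u,80),432));v=int(min(max(v,90),294))
    W.append(cv2.resize(f['frame'][v-90:v+90,u-65:u+65],None,fx=3,fy=3,interpolation=cv2.INTER_CUBIC)); print('crop org',u-65,v-90)
cv2.imwrite('pics/c4.png',np.hstack(W)[...,::-1])
E
```

```text
t 24.65 ee [ 635.4 -250.6  253.7] gap 24.05688080006674 ang 90.00377231189077 tilt [ 0.0002 -0.    ] 
 shift cm [-0.06  0.11 -0.13] twist 0.0
scene tcp px [313.58342718  99.99607968] collar px [306.59207019 161.57317448]
crop org 242 65
wrist tcp px [251.15318416 237.39622194] collar px [252.0480911  170.39319584]
crop org 187 84
```

View pics/c4.png

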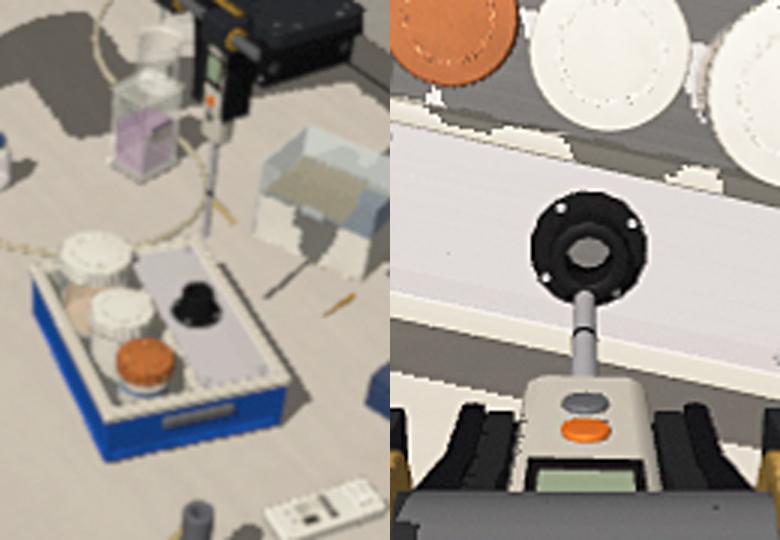

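```bash
python3 - <<'E'
from h import *
c=np.array([600.5,-242]);
for n in('wrist','scene'):
    f=dict(np.load(n+'a.npz')); C=cloud(f); Z=C[...,2]; v=f['range_z']>0
    m=v&(Z>77)&(Z<84)&(np.hypot(C[...,0]-636,C[...,1]+249)<20)
    P=C[m]; print(n,'top ring',m.sum(),cv2.minEnclosingCircle(P[:,:2].astype(np.float32)),np.median(P[:,2]))
    m=v&(Z>59)&(Z<65)&(np.hypot(C[...,0]-636,C[...,1]+249)<28)&(f['frame'].max(2)<70)
    print(' flange',m.sum(),cv2.minEnclosingCircle(C[m][:,:2].astype(np.float32)))
    m=v&(Z>130)&(Z<218)&(np.hypot(C[...,0]-636,C[...,1]+249)<20)
    P=C[m]
    for a in range(132,220,12):
        q=P[(P[:,2]>=a)&(P[:,2]<a+12)]
        if len(q): print('  stem',a,len(q),np.median(q,0),q[:,2].min())
f=dict(np.load('wristafoo.npz')) if 0 else dict(np.load('wrista.npz'))
print('tip',onz(f,252.3,181.3,135.2),'line',onz(f,251.7,194.3,179.2))
m=(f['frame'].max(2)<40)
for z,u0,v0,r in((80,252,169,14),):
    g=f['frame'].max(2)[140:200,225:280]; print(g[::2,::2])
E
```

```text
wrist top ring 356 ((636.3472290039062, -248.32791137695312), 13.80915355682373) 79.06212795061059
 flange 378 ((636.0388793945312, -248.72328186035156), 20.760332107543945)
  stem 132 12 [ 632.89283936 -250.10863504  140.90157895] 138.3532135389541
  stem 144 27 [ 633.28468152 -249.71629595  150.03363046] 144.16347804587696
  stem 156 31 [ 633.01903099 -249.74258967  162.07241247] 156.1289490781921
  stem 168 31 [ 632.98310737 -250.50330927  174.24276341] 168.26032423167888
  stem 180 39 [ 633.10156217 -250.49558665  185.74627847] 180.10497148318714
  stem 192 43 [ 633.05030447 -249.82275912  198.84406537] 192.0374443067288
  stem 204 42 [ 632.96372361 -249.84391673  209.42535131] 204.0485472291931
scene top ring 42 ((640.3265380859375, -252.48500061035156), 14.653463363647461) 78.62539033152568
 flange 39 ((637.265380859375, -255.1387481689453), 18.804399490356445)
  stem 132 5 [ 636.96315824 -256.1011075   141.08522925] 135.38711757719815
  stem 144 12 [ 636.21026578 -255.12560805  150.13876885] 145.0716098908089
  stem 156 10 [ 636.61855594 -254.69490184  160.26119307] 156.578679
[... 3299 characters left out ...]
221 220 219 223 223 221 222 222 222 222 223 221 164 174 152 144 225 222
  224 226 226 225 225 226 225 226 226 224]
 [236 248 246 241 224 218 220 223 223 223 223 222 165 176 154 147 224 222
  222 222 221 222 224 226 226 225 225 226]
 [232 233 233 233 233 239 245 244 240 221 222 226 171 185 160 126 225 221
  222 223 222 222 222 222 222 222 222 224]
 [231 231 230 231 233 232 233 232 232 235 241 254  37 152  48 107 223 223
  221 221 222 222 222 223 222 221 223 223]
 [235 233 232 231 231 230 231 230 233 232 235 172 175 177 160  94 255 242
  225 219 219 223 222 222 222 222 222 222]
 [ 99 130 217 242 235 235 233 231 231 231 233 179 169 174 155 125 241 232
  233 237 246 246 237 221 220 222 223 223]]
```

The wrist crop shows the stem tip at (586,292), the black line at (584,331) and the collar mouth at about (588,252). The stem is about 1.5 mm off, mostly in y. I correct that, lower to just above the mouth and look again.

arm_command --plan '[[[-0.07,0.14,0,0,0.2],[0,0,0.5,0,0.2],[0,0,1,0,0.2],[0,0,1,0,0.2],[0,0,1,0,0.2],[0,0,0.6,0,0.2],[0,0,0.2,0,0.2],[0,0,0,0,0.2],[0,0,0,0,0.2],[0,0,0,0,0.2]]]'

```text
time_s: 26.0
ee_pos: [636.5, -248.7, 211.0]
tool_rot: [0.0, -0.0, 1.0, -0.0]
wrist_force: [-0.4, 0.2, -1.4]
finger_gap: 23.9
gripper_force: 20.0
```

```bash
cat > m.py <<'E'
from h import *
W=[]; print(status.read_state()['ee_pos'],status.read_state()['wrist_force'])
for n in('wrist','scene'):
    f=grab_frame(n); C=cloud(f); Z=C[...,2]; v=f['range_z']>0; cam=-f['R'].T@f['t']
    d=np.array([636.5,-249.])-cam[:2]; d/=np.linalg.norm(d)
    m=v&(Z>77)&(Z<84)&(np.hypot(C[...,0]-637,C[...,1]+250)<20)
    P=C[m]; 
    if m.sum()>5: print(n,'ring',m.sum(),cv2.minEnclosingCircle(P[:,:2].astype(np.float32))[0])
    m=v&(Z>84)&(Z<180)&(np.hypot(C[...,0]-637,C[...,1]+250)<16); P=C[m]
    for a in range(80,181,16):
        q=P[(P[:,2]>=a)&(P[:,2]<a+16)]
        if len(q)>3: print('  stem axis',a,len(q),(np.median(q,0)[:2]+2.7*d).round(1),q[:,2].min())
    u,w=proj(f,(636,-249.5,95)).astype(int)
    W.append(cv2.resize(f['frame'][w-50:w+50,u-65:u+65],None,fx=4 if 0 else 3,fy=3,interpolation=cv2.INTER_CUBIC)); print('org',u-65,w-50)
cv2.imwrite('pics/'+__import__('sys').argv[1],np.hstack(W)[...,::-1])
E
python3 m.py c5.png
```

```text
[ 636.5357886  -248.67022116  210.966024  ] [-0.35622049  0.17737531 -1.44448721]
wrist ring 420 (636.372802734375, -248.67752075195312)
  stem axis 96 36 [ 636.9 -248.3] 96.91954904380954
  stem axis 112 39 [ 637. -248.] 112.21261408560753
  stem axis 128 50 [ 636.9 -248.3] 128.02842881716586
  stem axis 144 52 [ 636.9 -248.7] 144.28118668686562
  stem axis 160 47 [ 636.8 -248. ] 160.5784375376809
org 185 132
scene ring 48 (639.1085205078125, -252.30543518066406)
  stem axis 96 15 [ 639.5 -250.8] 98.66210279532983
  stem axis 112 11 [ 639.5 -250.8] 113.27599737696518
  stem axis 128 16 [ 639.6 -250.5] 128.7447770305626
  stem axis 144 14 [ 640.1 -250.5] 146.19448889614304
  stem axis 160 15 [ 639.8 -250.9] 160.2048537215865
  stem axis 176 4 [ 638.8 -249.8] 176.39279637334906
org 242 106
```

View pics/c5.png

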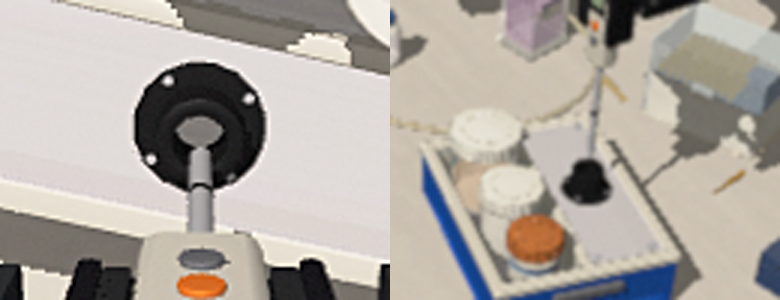

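arm_command --plan '[[[0.05,-0.06,0,0,0.2],[0,0,0.2,0,0.2],[0,0,0.3,0,0.2],[0,0,0.3,0,0.2],[0,0,0.2,0,0.2],[0,0,0,0,0.2],[0,0,0,0,0.2]]]'

```text
time_s: 26.98
ee_pos: [636.0, -249.3, 200.6]
tool_rot: [0.0, -0.0, 1.0, -0.0]
wrist_force: [-0.5, -0.3, -1.1]
finger_gap: 23.8
gripper_force: 20.0
```

```bash
python3 m.py c6.png
```

```text
[ 635.96875581 -249.26966405  200.63297719] [-0.49989753 -0.30125906 -1.07988817]
wrist ring 455 (636.49365234375, -248.54318237304688)
  stem axis 80 22 [ 636.4 -249.3] 84.84605928633125
  stem axis 96 37 [ 636.3 -248.5] 96.13911686378182
  stem axis 112 44 [ 636.2 -248.9] 112.2540921211534
  stem axis 128 51 [ 636.3 -249.3] 128.3871217667493
  stem axis 144 59 [ 636.2 -248.6] 144.76503485529426
  stem axis 160 7 [ 636.  -248.6] 160.00220380558798
  stem axis 176 51 [ 631.1 -251. ] 176.94603288291407
org 185 136
scene ring 46 (639.030517578125, -252.96603393554688)
  stem axis 80 6 [ 639.8 -252. ] 86.62360364477472
  stem axis 96 15 [ 638.5 -252. ] 96.89741589111941
  stem axis 112 13 [ 638.9 -250.8] 112.11601539782397
  stem axis 128 15 [ 639.2 -251.3] 128.26760713482568
  stem axis 144 14 [ 639.3 -251.2] 144.37297971816662
  stem axis 160 11 [ 638.7 -253.5] 160.1203134666651
  stem axis 176 11 [ 633.3 -252.9] 176.593147959337
org 242 106
```

View pics/c6.png

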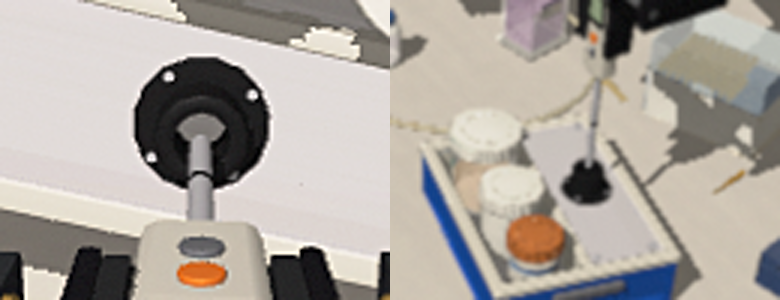

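The stem sits over the centre of the mouth in both views, within about 1 mm. I lower it straight down.

arm_command --plan '[[[0,0,0.2,0,0.2],[0,0,0.3,0,0.2],[0,0,0.3,0,0.2],[0,0,0.3,0,0.2],[0,0,0.3,0,0.2],[0,0,0.3,0,0.2],[0,0,0.2,0,0.2],[0,0,0.1,0,0.2],[0,0,0,0,0.2]]]'

```text
time_s: 28.2
ee_pos: [635.9, -249.3, 180.5]
tool_rot: [-0.0, -0.0, 1.0, -0.0]
wrist_force: [-0.5, 0.7, 0.1]
finger_gap: 23.9
gripper_force: 20.0
```

arm_command --plan '[[[0,0,0.2,0,0.2],[0,0,0.3,0,0.2],[0,0,0.3,0,0.2],[0,0,0.3,0,0.2],[0,0,0.3,0,0.2],[0,0,0.3,0,0.2],[0,0,0.2,0,0.2],[0,0,0.1,0,0.2],[0,0,0,0,0.2],[0,0,0,0,0.2]]]'

```text
time_s: 29.45
ee_pos: [636.0, -249.3, 160.7]
tool_rot: [0.0, -0.0, 1.0, -0.0]
wrist_force: [-0.2, 0.1, -0.8]
finger_gap: 24.1
gripper_force: 20.0
```

arm_command --plan '[[[0,0,0.2,0,0.2],[0,0,0.2,0,0.2],[0,0,0.1,0,0.2],[0,0,0,0,0.2],[0,0,0,0,0.2],[0,0,0,0,0.2],[0,0,0,0,0.2]]]'

```text
time_s: 30.32
ee_pos: [635.9, -249.2, 155.6]
tool_rot: [0.0, -0.001, 1.0, -0.0]
wrist_force: [-0.0, 0.3, -0.5]
finger_gap: 23.8
gripper_force: 20.0
```

```bash
python3 m.py c7.png; python3 - <<'E'
from h import *
go(636,-249.3,154.1,90)
f=grab_frame('top');
for a in((566,-242.7,86),26.5), ((578.5,-183.3,96),31),((554.8,-295.3,80),23):
  try: lid(f,*a)
  except Exception as e: print(e)
E
```

```text
[ 635.91701246 -249.23542962  155.62091267] [-0.04775749  0.32730411 -0.52745717]
wrist ring 595 (636.5428466796875, -248.41738891601562)
  stem axis 80 37 [ 636.2 -248.5] 84.29229280560122
  stem axis 96 58 [ 636.1 -248.6] 96.00909327074058
  stem axis 112 17 [ 636.  -248.6] 112.11007726475418
  stem axis 128 250 [ 630.9 -249.2] 132.00841533998002
  stem axis 144 476 [ 630.9 -249.2] 144.04334697001292
  stem axis 160 686 [ 630.8 -249.6] 160.04479269009573
  stem axis 176 198 [ 630.5 -251.4] 176.0093314314743
org 185 152
scene ring 57 (639.7662963867188, -252.2363739013672)
  stem axis 80 8 [ 639.  -251.9] 87.16473763228088
  stem axis 96 13 [ 639.3 -251.9] 98.48406417452688
  stem axis 112 8 [ 638.9 -252.3] 114.25008500577486
  stem axis 128 49 [ 634.2 -259.1] 130.76976312903412
  stem axis 144 41 [ 632.6 -250.7] 144.4110545205847
  stem axis 160 44 [ 632.6 -247.9] 160.6645707438231
  stem axis 176 11 [ 632.1 -252.1] 176.61142316714694
org 242 106
t 30.425 ee [ 635.9 -249.2  155.6] gap 23.888465290255787 ang 90.05621529467123 tilt [0. 0.] 
 shift cm [-0.01 -0.01  0.15] twist 0.1
lid (215.5, 139.2391357421875) 12.983471870422363 [203 127  26  26 513] circ [ 565.88414081 -242.42729564   86.        ] ctr [ 566.29977157 -242.42165412   86.        ] z 86.4868302626859
lid (185.67857360839844, 131.62301635742188) 15.119184494018555 [171 117  30  30 697] circ [ 579.29254835 -183.20320926   96.        ] ctr [ 578.99172678 -182.89306248   96.        ] z 96.5490381700296
lid (241.25961303710938, 145.0673065185547) 11.070453643798828 [231 134  22  23 383] circ [ 555.15964047 -294.60530284   80.        ] ctr [ 555.12052068 -294.54451001   80.        ] z 80.33722974305229
```

View pics/c7.png

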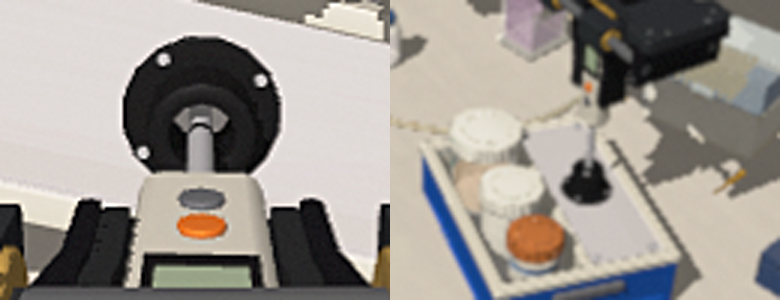

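The stem is centred in the mouth, with its line just above the mouth's edge, and all jars are in place. I lower the last 1 mm, settle, and hand in.

arm_command --plan '[[[0,0,0.1,0,0.2],[0,0,0,0,0.2],[0,0,0,0,0.2],[0,0,0,0,0.2],[0,0,0,0,0.2],[0,0,0,0,0.2],[0,0,0,0,0.2],[0,0,0,0,0.2]]]'

```text
time_s: 31.48
ee_pos: [635.9, -249.2, 154.5]
tool_rot: [0.0, -0.0, 1.0, 0.0]
wrist_force: [-0.0, 0.1, -0.7]
finger_gap: 24.1
gripper_force: 20.0
```

```bash
python3 -c "
from h import *
print(status.read_state()['ee_pos'],status.read_state()['wrist_force']); print(job_done())"
```

```text
[ 635.90991358 -249.21442004  154.51581519] [-0.03250408  0.06109149 -0.6728178 ]
the job is handed in; nothing more can be done
None
```

I handed the job in at about 31.5 s, with no verdict returned: both jars stand released in the bay beside the big one, and the gripper holds the thermometer in the collar, by my measurements within about 1 mm of centre and of the line height.

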